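Take the reverse-threaded spinner off a fan shaft

TASK

The small fan on the bench is to have its blade changed: unscrew the plastic spinner cap from the end of its shaft - the thread is left-handed, so it loosens clockwise seen from above - lift it off once the thread lets go, and set it down gently in the steel parts tray, upright with its open end down, and let go. Never pull or twist hard against the thread, do not lean on the fan, and leave the other things on the bench alone.

Things in the scene. Friction and masses are not known exactly. Their poses are not given: they have to be found in the camera images.
- spinner: the grey plastic spinner cap, 45 g: a 12-sided, nearly round cap 40 mm across and 36 mm tall, closed on top, open below, to be gripped on its side walls at any yaw. Origin at the centre of its underside, z up, out of the closed end. Inside are two lugs which run in the thread.
- fan: fan head, fixed, lying on its back on a wooden block 130 mm square, blade side up. Origin on the bench on the shaft axis, z up along the shaft. Four white blades reach 103 mm from the axis, upper edges 9 mm below the hub's top; below them a wire guard of 120 mm radius. Shaft and blades do not turn. The spinner screws onto the shaft end with a coarse two-start left-hand thread.
- fan_hub (a point): centre of the white hub's flat top (52 mm across), 100 mm above the bench, on the shaft axis; the spinner's underside rests on it at the start, with about 1 mm of side play. Turned counter-clockwise from above the spinner soon meets a hard stop (tight).
- shaft_end (a point): top of the steel shaft end, 21 mm above the hub, hidden in the spinner. The thread lets go about 25 to 110 degrees clockwise of the start (how snug it was is not measured); till then a light pull raises the spinner at most 8 mm, then the thread holds it. Once let go it lifts straight off freely. That place is about 15 degrees wide: beyond it the spinner meets the next thread's end, a hard stop.
- tray: the square steel parts tray, fixed, 150 x 150 mm outside, 22 mm high, walls 4 mm, floor 4 mm thick, open above and empty; either left or right of the fan. Origin at the centre of its underside.
- spool: a bystander: green spool of copper wire standing upright, 84 mm diameter, 60 mm tall, on the other side of the fan from the tray. Origin at the centre of its underside.
- driver: a bystander: a screwdriver lying across on the bench beyond the fan. Origin under its middle, x towards the tip.
- jar: a bystander: a closed glass jar, 56 mm diameter, 70 mm tall, beyond the fan. Origin at the centre of its underside.
- relay: a bystander: a black box 50 x 36 x 30 mm beyond the fan. Origin at the centre of its underside.
Things that resemble listed ones, but are neither listed nor needed, are in the scene too. There is more than one size of the tray; the job needs the middle-sized.

How it is judged:
By the outcome, as a careful person would: the job done as asked, in the order asked, and still so for the second after the job is handed in, with the robot touching nothing.
It also fails if it takes over 64 s, if anything falls off the work surface, if the arm or the gripper's body presses on something with over 40 N, if the wrist force passes 120 N, or if a joint passes its speed limit or range.

ROBOT

A 6-joint arm with a two-finger parallel gripper is mounted at the origin on the work surface. World frame = base frame: x ahead of the robot, y to its left, z up, the work surface at z = 0. Lengths are in m, angles in rad, forces in N, time in s.
With the tool pointing down it reaches from about 0.25 to 0.775 m from the base axis. Payload 4 kg.
Tool frame: the origin (TCP) lies on the centre line of the jaws, within the pads' length; the fingertips stand 11 mm ahead of it and the grasp point (between the pads) lies 8 mm behind it (manip.tcp_to_tips is the distance from the TCP to the fingertips, in m); z points along the fingers, y is the line along which they close (so a half turn about z gives the same grasp; the last joint's range is limited). The gripper opens to 85 mm and grips with 20 to 120 N. Pads are 22 mm wide; open, the fingers measure 114 mm over their backs; the gripper's body (76 mm by 85 mm) begins 54 mm behind the grasp point. The pads swing forward as they close: fully open they stand 13 mm farther back than shut.
Start: joints at [1.207, 0.087, 1.371, -0, 1.684, -0.103], TCP at [0.142, 0.531, 0.242] pointing down, gripper open.
Joint ranges: [-3.1, 3.1], [-0.76, 2.03], [0.27, 2.55], [-1.08, 4.22], [0.17, 2.65], [-2.57, 2.57]. Speed limits (rad/s): [2.79, 2.79, 3.14, 3.14, 3.14, 3.14].

INTERFACE

Orientations are given as a rotation vector (axis times angle).
In Python, from cell import manip, optics, ticket gives the robot as it stands.
- The arm moves only by the tool step_arm, never from a script. Its argument "series" is a list of rows, each a list of 2 entries, a list of its own where there are three numbers: the shift along the tool's x, y, z in mm, then the turn about the tool's z in degrees. A call has exactly 8 rows; each row is the pose to reach, as a shift and turn from the pose commanded when the call began, along the tool's axes at that moment; what a row does not reach only later rows make up. A row lasts 1/8 s, in which the tool goes at most 62.5 mm and 10.7 degrees, less where a joint would pass 70% of its speed; a pose out of reach is approached as far as the arm can. A call with a gripper value outside its range is refused whole. "hand" is the gripper command: -1 is fully open, 1 is shut, values between are in proportion, set as the call begins (left out, the last holds). The fingers move at their own pace and stop on an object; "squeeze" is the grip in N (left out, the last holds). Time passes only in rows, so rows that repeat a pose let the fingers close, or fill a call up. It gives the time, the measured TCP pose, the force, the opening and the grip force at its end, in the units of the state.
- manip.read_state(): the state, without advancing time (a new reading comes with each control period).
- optics.capture(name): name is "scene" or "top"; returns the picture (480x640x3 uint8, red, green, blue); there is no depth.
- optics.camera_info(name): a dict with "camera_matrix" (3x3 intrinsics, pixels), "dist_coeffs" ([k1, k2, p1, p2, k3] as OpenCV has them; the pictures are not rectified), "R" (3x3) and "t" (3): a world point X has camera coordinates R X + t. Camera axes: x right, y down, z forward; pixel columns grow to the right and rows downward; lengths in m; the calibration is good to about 2 mm. A picture is of the moment at which its call begins. camera_info takes no time and is no camera call.
- ticket.hand_in(): hands the job in; it is judged then, once.
The state is a dict: "time_s": time; "joint_pos": joint angles; "qvel": joint speeds; "joint_efforts": joint torques, N m; "tool_pos": TCP position; "eef_rot": TCP orientation; "ft_force": force on the tool from outside, world axes, zero at the start; "moment": the same for the moment, N m; "grip_width": finger opening in m; "grip_force": force on a finger pad.
Only numpy, scipy, OpenCV 4.12 (cv2) and the standard library are available. Lean on these libraries where they do the work, as an engineer would, in place of code of your own. Each camera call takes 0.05 s, during which the arm holds its last target. There are 200 camera calls.

## Working session

There is one attempt and no reset: what is moved stays moved. The work goes in short steps, Python scripts to look and compute and a tool call to move; the robot and the scene stay as the last step left them, time stands still between calls to the robot, and variables do not carry over. Pictures are saved under pics/ and viewed, at most 10 in all, crops included, and the job is handed in when it is done.

Besides the shell and the picture viewer there is one more tool, called as name(argument=value, ...), one argument or row to a line, values as JSON. step_arm: Moves the arm, as the interface text tells. Its arguments: {"type":"object","properties":{"series":{"type":"array"},"hand":{"type":"number"},"squeeze":{"type":"number"}},"required":["series"]}

```bash
mkdir -p pics
python3 - <<'E'
from cell import manip, optics
import cv2,numpy as np
for n in("scene","top"):
    im=optics.capture(n); cv2.imwrite(f"pics/{n}0.png",im[...,::-1])
    c=optics.camera_info(n); print(n,np.round(c["camera_matrix"],1).tolist(),c["dist_coeffs"],np.round(c["R"],3).tolist(),np.round(c["t"],3))
s=manip.read_state();print(s["tool_pos"],s["eef_rot"],s["time_s"],s["grip_width"],manip.tcp_to_tips)
E
```

```text
scene [[533.7, 0.0, 316.8], [0.0, 533.7, 236.3], [0.0, 0.0, 1.0]] [-0.07712118  0.          0.          0.          0.        ] [[-0.117, 0.993, -0.011], [0.827, 0.091, -0.554], [-0.55, -0.074, -0.832]] [ 0.083 -0.346  1.458]
top [[450.9, 0.0, 322.8], [0.0, 450.9, 239.1], [0.0, 0.0, 1.0]] [-0.08544706  0.          0.          0.          0.        ] [[-0.003, -1.0, -0.009], [-0.981, 0.004, -0.193], [0.193, 0.009, -0.981]] [-0.009  0.527  1.154]
[0.14166058 0.53099863 0.24124818] [-4.08404513e-01 -3.11445256e+00  3.04533527e-03] 0.1 0.08561926507781191 0.011
```

View pics/scene0.png

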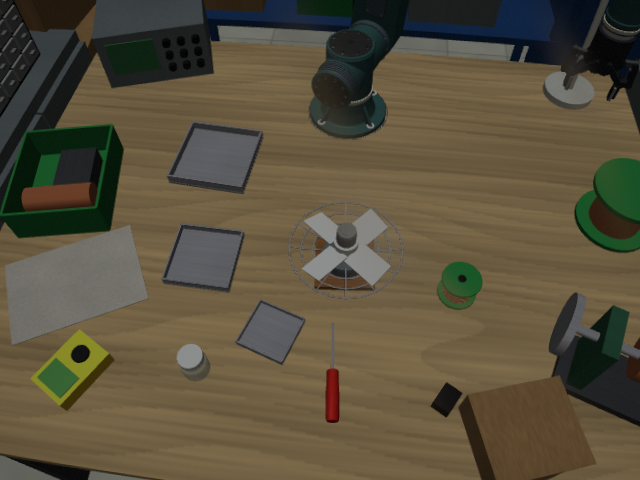

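View pics/top0.png

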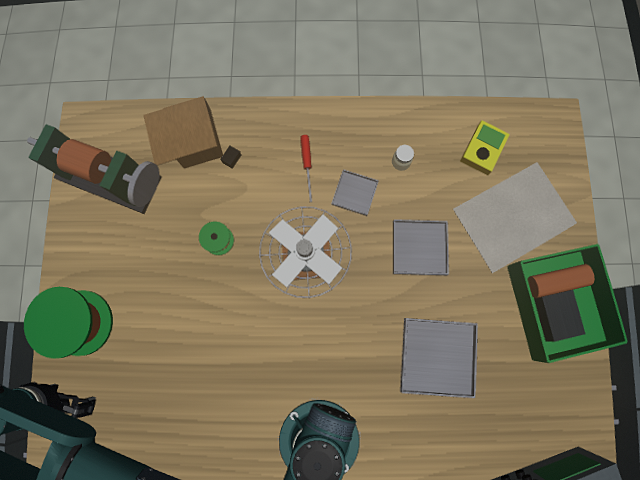

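The scene view shows the fan at about (346,235) and three trays, with the middle-sized one at about (204,257). In the top view, the cap is at (305,247) and that tray is at (420,248). I'll enlarge the cap in both views.

```bash
cat > h.py <<'E'
import cv2,numpy as np
from cell import optics
def ray(n,uv):
    c=optics.camera_info(n);R=np.array(c["R"]);t=np.array(c["t"])
    p=cv2.undistortPoints(np.array([[uv]],float),np.array(c["camera_matrix"]),np.array(c["dist_coeffs"])).ravel()
    return -R.T@t,R.T@np.r_[p,1]
def atz(n,uv,z):
    o,d=ray(n,uv);return o+d*(z-o[2])/d[2]
def proj(n,X):
    c=optics.camera_info(n)
    return cv2.projectPoints(np.array([X],float),cv2.Rodrigues(np.array(c["R"]))[0],np.array(c["t"]),np.array(c["camera_matrix"]),np.array(c["dist_coeffs"]))[0].ravel()
E
python3 - <<'E'
from h import *
a=cv2.imread("pics/scene0.png")[205:265,316:376];b=cv2.imread("pics/top0.png")[217:277,275:335]
cv2.imwrite("pics/c0.png",np.hstack([cv2.resize(x,(400,400),interpolation=cv2.INTER_CUBIC) for x in(a,b)]))
print(atz("top",(305,245),.136),atz("scene",(346.5,229),.136))
for uv in[(393,221),(447,222),(449,275),(394,274)]:print(atz("top",uv,.022))
for uv in[(180,226),(244,233),(227,290),(164,281)]:print(atz("scene",uv,.022))
E
```

```text
[0.49525199 0.03226564 0.136     ] [0.48774405 0.03537572 0.136     ]
[ 0.582516   -0.20500727  0.022     ]
[ 0.57916963 -0.355252    0.022     ]
[ 0.43171359 -0.35261382  0.022     ]
[ 0.43543463 -0.20297892  0.022     ]
[ 0.44272875 -0.34863588  0.022     ]
[ 0.44569961 -0.19749942  0.022     ]
[ 0.59340328 -0.20559671  0.022     ]
[ 0.58763826 -0.34614887  0.022     ]
```

View pics/c0.png

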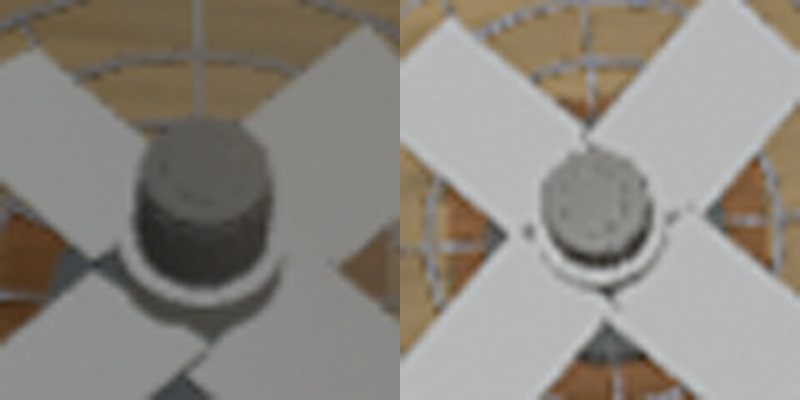

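Run:
```python
from h import *
from cell import manip
from scipy.spatial.transform import Rotation as Ro
A=atz("top",(303.9,247),.136);B=atz("scene",(346.3,230),.136);print(A,B)
s=manip.read_state();R=Ro.from_rotvec(s["eef_rot"]).as_matrix();print(R.round(3))
T=np.array([*((A+B)/2)[:2],.20]);print(T,R.T@(T-s["tool_pos"])*1000)
```

```text
[0.49023077 0.03496539 0.136     ] [0.49021874 0.03518606 0.136     ]
[[-0.966  0.258 -0.001]
 [ 0.258  0.966 -0.002]
 [ 0.    -0.002 -1.   ]]
[0.49022475 0.03507573 0.2       ] [-464.65245145 -389.20282381   41.91875158]
```

step_arm(
  series=[
    [[-30, -25, 0], 0],
    [[-80, -67, 0], 0],
    [[-125, -105, 0], 0],
    [[-170, -142, 0], 0],
    [[-215, -180, 0], 0],
    [[-260, -218, 0], 0],
    [[-305, -255, 0], 0],
    [[-350, -293, 0], 0],
  ],
  hand=-1,
  squeeze=25,
)

```text
time_s: 1.1
tool_pos: [0.405, 0.1564, 0.242]
eef_rot: [-0.408, -3.115, -0.001]
ft_force: [1.0, 1.2, -0.7]
grip_width: 0.0856
grip_force: 0.0
```

step_arm(
  series=[
    [[-40, -34, 10], 0],
    [[-75, -63, 20], 0],
    [[-100, -84, 32], 0],
    [[-115, -96, 42], 0],
    [[-115, -96, 42], 0],
    [[-115, -96, 42], 0],
    [[-115, -96, 42], 0],
    [[-115, -96, 42], 0],
  ],
)

```text
time_s: 2.1
tool_pos: [0.4907, 0.0364, 0.201]
eef_rot: [0.406, 3.114, 0.0]
ft_force: [-0.2, -1.0, 0.4]
grip_width: 0.0854
grip_force: 0.0
```

Run:
```python
from h import *
from cell import manip
from scipy.spatial.transform import Rotation as Ro
s=manip.read_state();R=Ro.from_rotvec(s["eef_rot"]).as_matrix()
print(s["joint_pos"],s["tool_pos"],s["ft_force"],s["moment"]);T=np.array([.4902,.0351,.119]);print(R.T@(T-s["tool_pos"])*1000)
a=optics.capture("scene")[130:280,246:446,::-1];b=optics.capture("top")[170:320,205:405,::-1]
cv2.imwrite("pics/c1.png",np.vstack([cv2.resize(x,(400,300),interpolation=cv2.INTER_CUBIC) for x in(a,b)]))
```

```text
[-4.12667476e-02 -3.12820740e-02  1.57396692e+00  1.83097401e-04
  1.59771708e+00 -1.35261975e+00] [0.49068457 0.03644525 0.20096861] [-0.17102962 -1.00058487  0.42296282] [ 0.02177258 -0.0480984   0.0556493 ]
[ 0.21528278 -1.46031548 81.96779266]
```

View pics/c1.png

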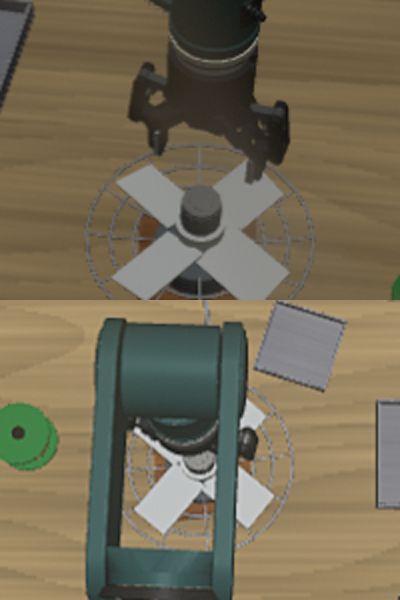

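The gripper stands above the cap with the cap (crop 202,205) between the open fingers, so I'll descend and close.

step_arm(
  series=[
    [[0, -1.5, 10], 0],
    [[0, -1.5, 25], 0],
    [[0, -1.5, 40], 0],
    [[0, -1.5, 55], 0],
    [[0, -1.5, 67], 0],
    [[0, -1.5, 76], 0],
    [[0, -1.5, 81], 0],
    [[0, -1.5, 81], 0],
  ],
)

```text
time_s: 3.2
tool_pos: [0.4904, 0.0342, 0.1191]
eef_rot: [-0.408, -3.115, -0.0]
ft_force: [-0.4, -0.1, 0.4]
grip_width: 0.0855
grip_force: 0.0
```

step_arm(
  series=[
    [[0, 0, 0], 0],
    [[0, 0, 0], 0],
    [[0, 0, 0], 0],
    [[0, 0, 0], 0],
    [[0, 0, 0], 0],
    [[0, 0, 0], 0],
    [[0, 0, 0], 0],
    [[0, 0, 0], 0],
  ],
  hand=1,
  squeeze=25,
)

```text
time_s: 4.2
tool_pos: [0.4908, 0.0342, 0.12]
eef_rot: [0.408, 3.114, 0.0]
ft_force: [-0.8, 0.1, 5.9]
grip_width: 0.0398
grip_force: 25.7
```

```bash
cat > s.py <<'E'
from cell import manip
import numpy as np
from scipy.spatial.transform import Rotation as Ro
s=manip.read_state();R=Ro.from_rotvec(s["eef_rot"]).as_matrix()
print(s["time_s"],"pos",s["tool_pos"].round(4),"F",s["ft_force"].round(1),"M",s["moment"].round(2),"j6",round(s["joint_pos"][5],3),"yaw",round(np.degrees(np.arctan2(R[1,0],R[0,0])),1),s["grip_width"],s["grip_force"])
E
python3 s.py
```

```text
4.2 pos [0.4908 0.0342 0.12  ] F [-0.8  0.1  5.9] M [-0.04  0.01  0.01] j6 -1.356 yaw 165.1 0.039753078408032064 25.669038277119398
```

step_arm(
  series=[
    [[0, 0, -0.5], 0],
    [[0, 0, -1], 0],
    [[0, 0, -1.5], 2],
    [[0, 0, -1.5], 5],
    [[0, 0, -1.5], 8],
    [[0, 0, -1.5], 10],
    [[0, 0, -1.5], 10],
    [[0, 0, -1.5], 10],
  ],
)

```text
time_s: 5.2
tool_pos: [0.4901, 0.0342, 0.1204]
eef_rot: [-0.678, -3.067, 0.0]
ft_force: [0.8, -0.2, -0.8]
grip_width: 0.0402
grip_force: 25.3
```

```bash
python3 s.py
```

```text
5.2 pos [0.4901 0.0342 0.1204] F [ 0.8 -0.2 -0.8] M [-0.01 -0.01 -0.01] j6 -1.181 yaw 155.1 0.04017297741640653 25.251597678288817
```

step_arm(
  series=[
    [[0, 0, -0.5], 3],
    [[0, 0, -1], 6],
    [[0, 0, -1.5], 9],
    [[0, 0, -2], 12],
    [[0, 0, -2.5], 14],
    [[0, 0, -3], 15],
    [[0, 0, -3], 15],
    [[0, 0, -3], 15],
  ],
)

```text
time_s: 6.2
tool_pos: [0.4904, 0.0342, 0.1238]
eef_rot: [-1.073, -2.953, -0.0]
ft_force: [0.5, 0.4, 0.1]
grip_width: 0.04
grip_force: 25.3
```

```bash
python3 s.py
```

```text
6.2 pos [0.4904 0.0342 0.1238] F [0.5 0.4 0.1] M [-0.05  0.02 -0.01] j6 -0.92 yaw 140.1 0.039993062404457054 25.260646445676684
```

step_arm(
  series=[
    [[0, 0, -0.5], 1],
    [[0, 0, -1], 3],
    [[0, 0, -1.5], 5],
    [[0, 0, -2], 5],
    [[0, 0, -2.5], 5],
    [[0, 0, -2.5], 5],
    [[0, 0, -2.5], 5],
    [[0, 0, -2.5], 5],
  ],
)

```text
time_s: 7.2
tool_pos: [0.4904, 0.0342, 0.1263]
eef_rot: [-1.201, -2.903, -0.0]
ft_force: [0.9, -0.0, -0.3]
grip_width: 0.0401
grip_force: 25.3
```

```bash
python3 s.py
```

```text
7.2 pos [0.4904 0.0342 0.1263] F [ 0.9 -0.  -0.3] M [-0.    0.02  0.  ] j6 -0.832 yaw 135.1 0.0401005418630872 25.265262918546796
```

step_arm(
  series=[
    [[0, 0, -0.5], 0],
    [[0, 0, -1], 0],
    [[0, 0, -1.5], 0],
    [[0, 0, -2], 0],
    [[0, 0, -2.5], 0],
    [[0, 0, -2.5], 0],
    [[0, 0, -2.5], 0],
    [[0, 0, -2.5], 0],
  ],
)

```text
time_s: 8.2
tool_pos: [0.4904, 0.0342, 0.1288]
eef_rot: [-1.201, -2.903, -0.0]
ft_force: [-0.0, -0.2, -0.8]
grip_width: 0.0401
grip_force: 25.3
```

```bash
python3 s.py
```

```text
8.2 pos [0.4904 0.0342 0.1288] F [-0.  -0.2 -0.8] M [ 0.01  0.03 -0.01] j6 -0.832 yaw 135.1 0.04009801498691134 25.26758199557662
```

step_arm(
  series=[
    [[0, 0, -0.3], 0],
    [[0, 0, -0.6], 0],
    [[0, 0, -0.9], 0],
    [[0, 0, -1.2], 0],
    [[0, 0, -1.5], 0],
    [[0, 0, -1.5], 0],
    [[0, 0, -1.5], 0],
    [[0, 0, -1.5], 0],
  ],
)

```text
time_s: 9.2
tool_pos: [0.4904, 0.0343, 0.1303]
eef_rot: [-1.201, -2.903, -0.0]
ft_force: [-0.2, -0.2, -2.0]
grip_width: 0.0399
grip_force: 25.4
```

```bash
python3 s.py
python3 - <<'E'
from h import *
a=optics.capture("scene")[180:280,280:412,::-1]
cv2.imwrite("pics/c2.png",cv2.resize(a,(792,600),interpolation=cv2.INTER_CUBIC))
E
```

```text
9.2 pos [0.4904 0.0343 0.1303] F [-0.2 -0.2 -2. ] M [0.08 0.04 0.  ] j6 -0.832 yaw 135.1 0.03993912876029836 25.417878907173872
```

View pics/c2.png

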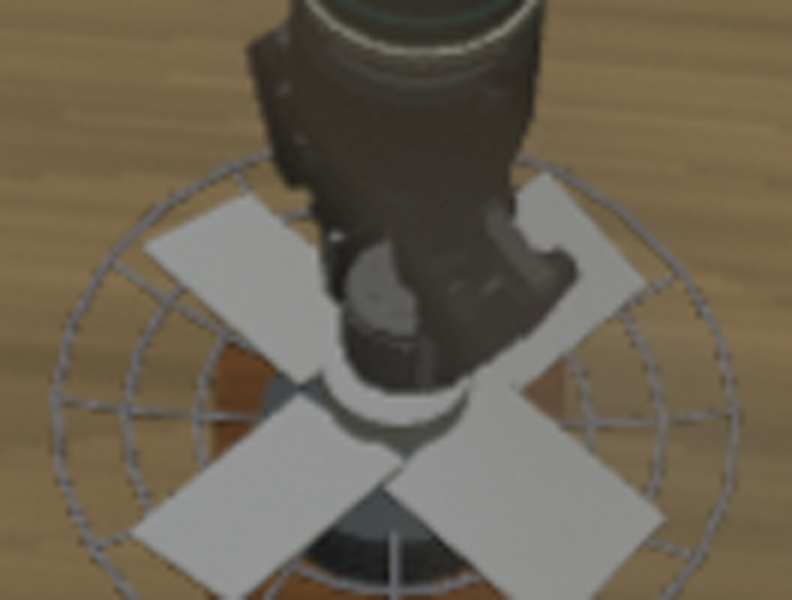

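The cap has risen, with its lower edge now at crop (400,392), and there is a slight pull of 2 N, so the thread still seems to hold. I'll ease down, turn further, and test again.

step_arm(
  series=[
    [[0, 0, 1], 0],
    [[0, 0, 2.5], 0],
    [[0, 0, 2.5], 3],
    [[0, 0, 2.5], 6],
    [[0, 0, 2.5], 9],
    [[0, 0, 2.5], 10],
    [[0, 0, 2.5], 10],
    [[0, 0, 2.5], 10],
  ],
)

```text
time_s: 10.25
tool_pos: [0.4905, 0.0342, 0.1278]
eef_rot: [1.449, 2.787, 0.0]
ft_force: [0.4, 0.4, -1.3]
grip_width: 0.0403
grip_force: 25.4
```

```bash
python3 s.py
```

```text
10.25 pos [0.4905 0.0342 0.1278] F [ 0.4  0.4 -1.3] M [ 0.01  0.01 -0.02] j6 -0.658 yaw 125.1 0.040289954202652155 25.40214487351477
```

step_arm(
  series=[
    [[0, 0, -0.5], 0],
    [[0, 0, -1], 0],
    [[0, 0, -1.5], 0],
    [[0, 0, -2], 0],
    [[0, 0, -2.5], 0],
    [[0, 0, -2.5], 0],
    [[0, 0, -2.5], 0],
    [[0, 0, -2.5], 0],
  ],
)

```text
time_s: 11.25
tool_pos: [0.4904, 0.0342, 0.1303]
eef_rot: [-1.449, -2.787, -0.0]
ft_force: [-0.1, -0.3, -0.2]
grip_width: 0.04
grip_force: 25.4
```

```bash
python3 s.py
```

```text
11.25 pos [0.4904 0.0342 0.1303] F [-0.1 -0.3 -0.2] M [-0.01  0.02  0.03] j6 -0.658 yaw 125.1 0.04001183149465882 25.402133725583553
```

step_arm(
  series=[
    [[0, 0, -0.4], 0],
    [[0, 0, -0.8], 0],
    [[0, 0, -1.2], 0],
    [[0, 0, -1.6], 0],
    [[0, 0, -2], 0],
    [[0, 0, -2], 0],
    [[0, 0, -2], 0],
    [[0, 0, -2], 0],
  ],
)

```text
time_s: 12.25
tool_pos: [0.4904, 0.0342, 0.1323]
eef_rot: [-1.449, -2.787, -0.0]
ft_force: [0.5, 0.4, -0.5]
grip_width: 0.0399
grip_force: 25.4
```

```bash
python3 s.py
```

```text
12.25 pos [0.4904 0.0342 0.1323] F [ 0.5  0.4 -0.5] M [-0.02 -0.03 -0.01] j6 -0.658 yaw 125.1 0.039903564340946204 25.402937214821577
```

step_arm(
  series=[
    [[0, 0, -0.5], 0],
    [[0, 0, -1], 0],
    [[0, 0, -1.5], 0],
    [[0, 0, -2], 0],
    [[0, 0, -2.5], 0],
    [[0, 0, -3], 0],
    [[0, 0, -3], 0],
    [[0, 0, -3], 0],
  ],
)

```text
time_s: 13.25
tool_pos: [0.4904, 0.0342, 0.1353]
eef_rot: [-1.449, -2.787, -0.0]
ft_force: [-0.4, 0.3, -0.9]
grip_width: 0.04
grip_force: 25.4
```

```bash
python3 s.py
python3 - <<'E'
from h import *
a=optics.capture("scene")[180:280,280:412,::-1]
cv2.imwrite("pics/c3.png",cv2.resize(a,(792,600),interpolation=cv2.INTER_CUBIC))
E
```

```text
13.25 pos [0.4904 0.0342 0.1353] F [-0.4  0.3 -0.9] M [-0.01 -0.04  0.08] j6 -0.658 yaw 125.1 0.03996922509444936 25.403374331071973
```

View pics/c3.png

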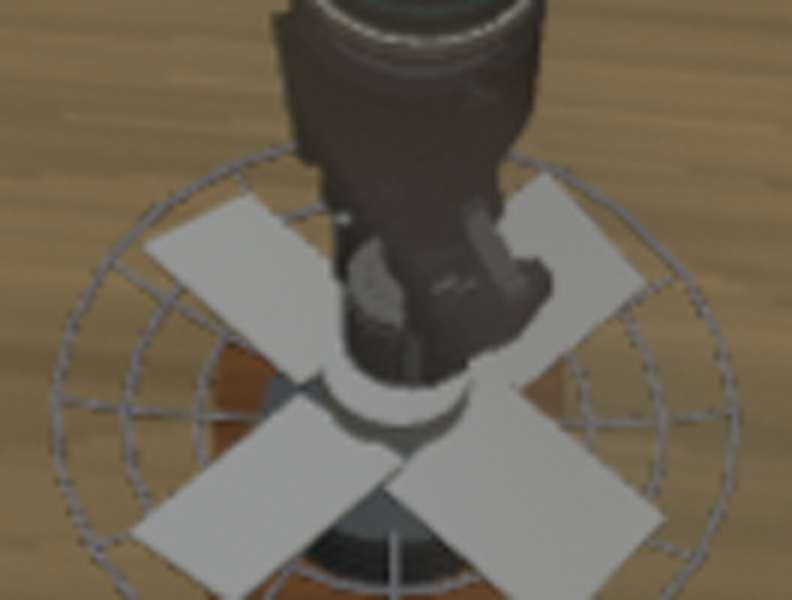

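The cap's lower edge has moved up to crop row 385, about 15 mm above its start. That is past the 8 mm the thread allows and there is no force, so it is free. I'll lift it off.

step_arm(
  series=[
    [[0, 0, -1], 0],
    [[0, 0, -2], 0],
    [[0, 0, -4], 0],
    [[0, 0, -6], 0],
    [[0, 0, -8], 0],
    [[0, 0, -10], 0],
    [[0, 0, -12], 0],
    [[0, 0, -12], 0],
  ],
)

```text
time_s: 14.3
tool_pos: [0.4906, 0.0342, 0.1476]
eef_rot: [1.449, 2.787, 0.0]
ft_force: [0.5, -0.3, -0.4]
grip_width: 0.0398
grip_force: 25.4
```

step_arm(
  series=[
    [[0, 0, -5], 0],
    [[0, 0, -12], 0],
    [[0, 0, -20], 0],
    [[0, 0, -28], 0],
    [[0, 0, -36], 0],
    [[0, 0, -44], 0],
    [[0, 0, -48], 0],
    [[0, 0, -48], 0],
  ],
)

```text
time_s: 15.3
tool_pos: [0.4906, 0.0342, 0.1957]
eef_rot: [1.449, 2.787, 0.001]
ft_force: [-0.2, 0.2, -1.1]
grip_width: 0.04
grip_force: 25.4
```

```bash
python3 s.py
python3 - <<'E'
from h import *
from cell import manip
from scipy.spatial.transform import Rotation as Ro
s=manip.read_state();R=Ro.from_rotvec(s["eef_rot"]).as_matrix()
print(R.T@(np.array([.51,-.278,s["tool_pos"][2]])-s["tool_pos"])*1000)
a=optics.capture("scene")[150:270,270:422,::-1]
cv2.imwrite("pics/c4.png",cv2.resize(a,(760,600),interpolation=cv2.INTER_CUBIC))
E
```

```text
15.3 pos [0.4906 0.0342 0.1957] F [-0.2  0.2 -1.1] M [ 0.04 -0.01 -0.02] j6 -0.658 yaw 125.1 0.039973218119056575 25.417139511555433
[-2.66717719e+02 -1.63437216e+02 -3.86708360e-03]
```

View pics/c4.png

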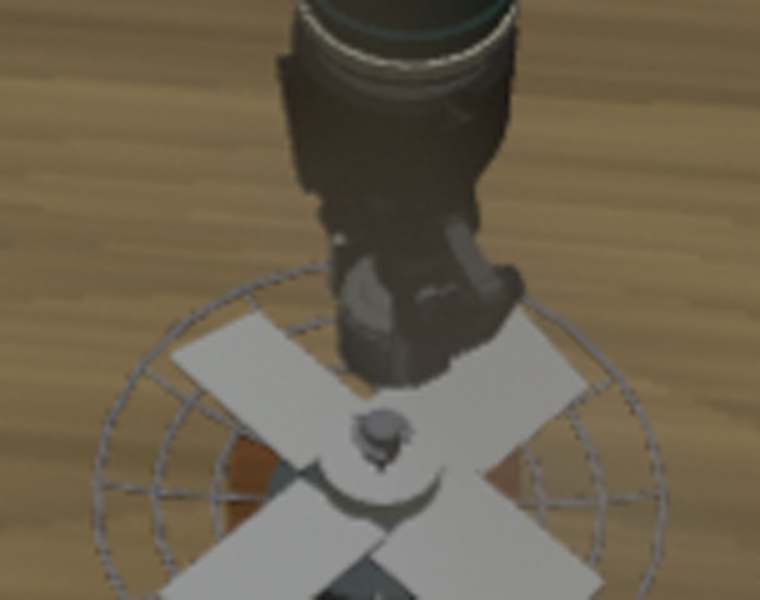

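The shaft end is bare at crop (382,430) and the cap is held in the gripper. I'll carry it over to the tray.

step_arm(
  series=[
    [[-25, -15, 0], 0],
    [[-65, -40, 0], 0],
    [[-110, -67, 0], 0],
    [[-155, -95, 0], 0],
    [[-200, -123, 0], 0],
    [[-240, -147, 0], 0],
    [[-260, -159, 0], 0],
    [[-267, -163, 0], 0],
  ],
)

```text
time_s: 16.35
tool_pos: [0.5101, -0.2785, 0.1946]
eef_rot: [-1.45, -2.785, -0.001]
ft_force: [-0.6, 0.1, -1.1]
grip_width: 0.0399
grip_force: 25.4
```

step_arm(
  series=[
    [[0, 0, 5], 0],
    [[0, 0, 25], 0],
    [[0, 0, 50], 0],
    [[0, 0, 80], 0],
    [[0, 0, 110], 0],
    [[0, 0, 135], 0],
    [[0, 0, 150], 0],
    [[0, 0, 155], 0],
  ],
)

```text
time_s: 17.35
tool_pos: [0.5101, -0.2766, 0.0394]
eef_rot: [-1.447, -2.787, -0.001]
ft_force: [-0.1, 0.3, -1.3]
grip_width: 0.0397
grip_force: 25.4
```

```bash
python3 s.py
python3 - <<'E'
from h import *
a=optics.capture("scene")[200:320,130:282,::-1]
cv2.imwrite("pics/c5.png",cv2.resize(a,(760,600),interpolation=cv2.INTER_CUBIC))
E
```

```text
17.35 pos [ 0.5101 -0.2766  0.0394] F [-0.1  0.3 -1.3] M [-0.02 -0.03 -0.01] j6 -1.208 yaw 125.1 0.03965432598680483 25.432410556823015
```

View pics/c5.png

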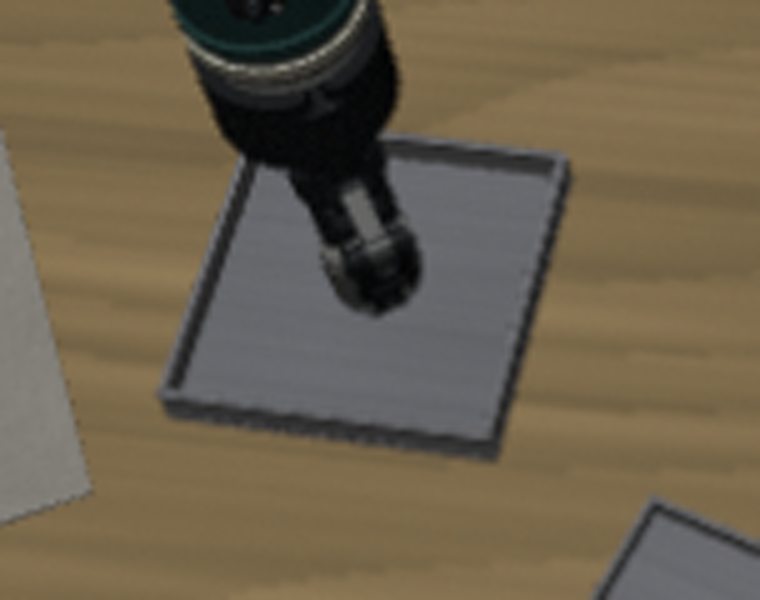

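The cap hangs over the middle of the tray (crop 375,280). I'll lower it gently until it touches.

step_arm(
  series=[
    [[0, 0, 2], 0],
    [[0, 0, 4], 0],
    [[0, 0, 6], 0],
    [[0, 0, 8], 0],
    [[0, 0, 10], 0],
    [[0, 0, 11], 0],
    [[0, 0, 11.5], 0],
    [[0, 0, 11.5], 0],
  ],
)

```text
time_s: 18.4
tool_pos: [0.5104, -0.2779, 0.0288]
eef_rot: [-1.449, -2.787, -0.0]
ft_force: [0.1, -0.3, 0.3]
grip_width: 0.04
grip_force: 25.4
```

```bash
python3 s.py
```

```text
18.4 pos [ 0.5104 -0.2779  0.0288] F [ 0.1 -0.3  0.3] M [-0.02  0.04  0.06] j6 -1.208 yaw 125.1 0.04003199762160725 25.433442145586014
```

step_arm(
  series=[
    [[0, 0, 0.4], 0],
    [[0, 0, 0.8], 0],
    [[0, 0, 1.2], 0],
    [[0, 0, 1.6], 0],
    [[0, 0, 2], 0],
    [[0, 0, 2], 0],
    [[0, 0, 2], 0],
    [[0, 0, 2], 0],
  ],
)

```text
time_s: 19.4
tool_pos: [0.5104, -0.278, 0.0268]
eef_rot: [1.449, 2.787, 0.0]
ft_force: [-1.0, -0.5, -0.3]
grip_width: 0.0401
grip_force: 25.4
```

```bash
python3 s.py
```

```text
19.4 pos [ 0.5104 -0.278   0.0268] F [-1.  -0.5 -0.3] M [0.03 0.01 0.02] j6 -1.208 yaw 125.1 0.04005664914315378 25.433695754036307
```

step_arm(
  series=[
    [[0, 0, 0.4], 0],
    [[0, 0, 0.8], 0],
    [[0, 0, 1.2], 0],
    [[0, 0, 1.5], 0],
    [[0, 0, 1.5], 0],
    [[0, 0, 1.5], 0],
    [[0, 0, 1.5], 0],
    [[0, 0, 1.5], 0],
  ],
)

```text
time_s: 20.4
tool_pos: [0.5104, -0.278, 0.0253]
eef_rot: [1.449, 2.787, 0.0]
ft_force: [-0.5, -0.3, -0.8]
grip_width: 0.0403
grip_force: 25.4
```

```bash
python3 s.py
```

```text
20.4 pos [ 0.5104 -0.278   0.0253] F [-0.5 -0.3 -0.8] M [ 0.    0.02 -0.01] j6 -1.208 yaw 125.1 0.04034995398022012 25.433716932311654
```

step_arm(
  series=[
    [[0, 0, 0.4], 0],
    [[0, 0, 0.8], 0],
    [[0, 0, 1.2], 0],
    [[0, 0, 1.5], 0],
    [[0, 0, 1.5], 0],
    [[0, 0, 1.5], 0],
    [[0, 0, 1.5], 0],
    [[0, 0, 1.5], 0],
  ],
)

```text
time_s: 21.4
tool_pos: [0.5104, -0.2779, 0.024]
eef_rot: [1.449, 2.787, 0.0]
ft_force: [-1.4, 1.5, 2.6]
grip_width: 0.0397
grip_force: 25.7
```

```bash
python3 s.py
```

```text
21.4 pos [ 0.5104 -0.2779  0.024 ] F [-1.4  1.5  2.6] M [ 0.14  0.25 -0.01] j6 -1.208 yaw 125.1 0.0397182016613448 25.673366021364927
```

It has touched the tray floor (about 3 N), so I'll release and then rise.

step_arm(
  series=[
    [[0, 0, 0], 0],
    [[0, 0, 0], 0],
    [[0, 0, 0], 0],
    [[0, 0, 0], 0],
    [[0, 0, 0], 0],
    [[0, 0, 0], 0],
    [[0, 0, 0], 0],
    [[0, 0, 0], 0],
  ],
  hand=-1,
)

```text
time_s: 22.4
tool_pos: [0.5104, -0.2779, 0.0238]
eef_rot: [1.449, 2.787, 0.0]
ft_force: [0.4, 0.2, -0.3]
grip_width: 0.0855
grip_force: 0.0
```

step_arm(
  series=[
    [[0, 0, -3], 0],
    [[0, 0, -10], 0],
    [[0, 0, -25], 0],
    [[0, 0, -50], 0],
    [[0, 0, -80], 0],
    [[0, 0, -115], 0],
    [[0, 0, -140], 0],
    [[0, 0, -150], 0],
  ],
)

```text
time_s: 23.4
tool_pos: [0.5113, -0.2786, 0.1773]
eef_rot: [1.447, 2.783, -0.001]
ft_force: [0.1, -0.1, -0.1]
grip_width: 0.0853
grip_force: 0.0
```

```bash
python3 s.py
python3 - <<'E'
from h import *
a=optics.capture("scene")[200:320,130:410,::-1]
b=optics.capture("top")[200:300,230:463,::-1]
cv2.imwrite("pics/c6.png",np.vstack([cv2.resize(x,(640,290),interpolation=cv2.INTER_CUBIC) for x in(a,b)]))
E
```

```text
23.4 pos [ 0.5113 -0.2786  0.1773] F [ 0.1 -0.1 -0.1] M [ 0.02 -0.   -0.01] j6 -1.208 yaw 125.1 0.08529444622897468 0.0
```

View pics/c6.png

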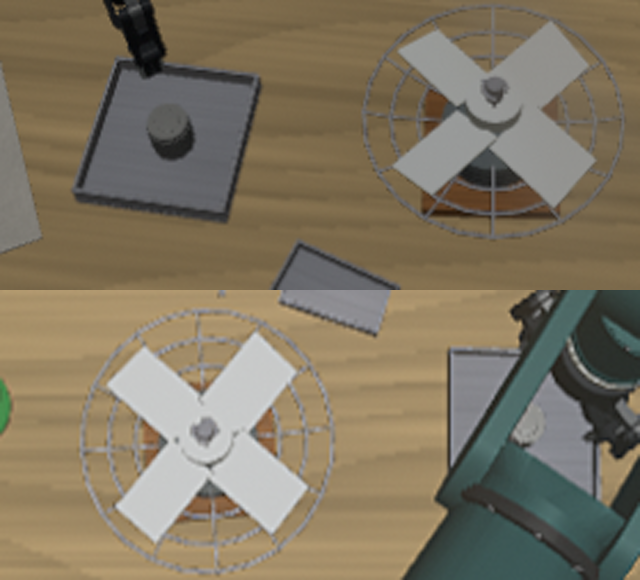

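The cap stands upright in the middle of the tray (crop 170,130), the shaft is bare, and the gripper is clear of everything.

```bash
python3 -c "
from cell import ticket
print(ticket.hand_in())"
```

```text
the job is handed in; nothing more can be done
None
```

The spinner cap came off the shaft after about 40° of clockwise turning and now stands upright, open end down, in the middle-sized tray; the job was handed in at about 23 s, with no verdict returned.

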